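# Uncap the lamp and hold the test contact on it

### The arm

A 7-joint arm with a two-finger parallel gripper is mounted at the origin on the work surface. World frame = base frame: x ahead of the robot, y to its left, z up, the work surface at z = 0. Lengths are in m, angles in rad, forces in N, time in s.
With the tool pointing down it reaches from about 0.4 to 0.875 m from the base axis. Payload 19.3 kg.
Tool frame: the origin (TCP) lies midway between the tips of the shut fingers; the grasp point (between the pads) lies 19 mm behind it; z points along the fingers, x is the direction in which the jaws open and shut, and the axes are right-handed (so a half turn about z gives the same grasp; the last joint's range is limited). The gripper opens to 85 mm and grips with 20 to 120 N. Pads are 22 mm wide; open, the fingers measure 114 mm over their backs; the gripper's body (76 mm by 85 mm) begins 54 mm behind the grasp point. The pads swing forward as they close: fully open they stand 13 mm farther back than shut.
Start: joints at [-1.298, 0.521, -0.036, 1.599, 0.021, 1.021, -0.113], TCP at [0.21, 0.589, 0.231] pointing down, gripper open.
Joint ranges: [-2.91, 2.91], [-0.3, 2.13], [-1.5, 1.42], [0.17, 2.43], [-1.26, 4.41], [0.16, 1.93], [-2.52, 2.52]. Speed limits (rad/s): [1.89, 1.89, 2.39, 2.39, 3.01, 3.01, 3.01].

### API

Orientations are given as a 3x3 rotation matrix whose columns are the frame's x, y, z axes.
In Python, from bench import robot, vision, job_done, nets gives the robot as it stands.
- The arm moves only by the tool servo_tool, never from a script. Its argument "targets" is a list of rows, each an object with "offset": the shift along the tool's x, y, z in mm, a list of three; "angular": the turn, a rotation vector about the tool's x, y, z in degrees, a list of three. In form: [{"offset": [tx, ty, tz], "angular": [wx, wy, wz]}, ...]. A call has 1 to 10 rows; each row shifts and turns the commanded pose from where the row before left it, along the tool's axes as they then stand; what a row does not reach is not made up. A row lasts 1/8 s, in which the tool goes at most 62.5 mm and 10.7 degrees, less where a joint would pass 70% of its speed; a pose out of reach is approached as far as the arm can. A call is refused whole if a number of a shift passes 62.5 or a number of a turn 10.7, either way. A call with a gripper value outside its range is refused whole. "hand" is the opening in per cent of the stroke, from 0 (shut) to 100 (fully open), set as the call begins (left out, the last holds). The fingers move at their own pace and stop on an object; "newtons" is the grip in N (left out, the last holds). Time passes only in rows, so rows that do not move let the fingers close. It gives the time, the measured TCP pose, the force and the opening at its end, in the units of the state.
- robot.get_obs(): the state, without advancing time (a new reading comes with each control period).
- vision.snapshot(name): name is "side" or "top"; returns (picture, depth): 420x560x3 uint8, red, green, blue; 420x560 float32, m along the optical axis (not along the pixel's ray), 0 where there is no reading.
- vision.calibration(name): a dict with "fx", "fy", "cx", "cy" (pixels), "rvec" (rotation vector, rad) and "tvec" (3), from world to camera coordinates, as OpenCV has them. Camera axes: x right, y down, z forward; pixel columns grow to the right and rows downward; lengths in m; the calibration is good to about 2 mm. A picture is of the moment at which its call begins. calibration takes no time and is no camera call.
- job_done(): hands the job in, once; it reports no verdict.
Trained networks look in the newest picture that a camera, given by its name, has taken for a name from the list of things; names that differ only in an ending like _2 or _b are one class to them, and where a whole thing is asked for, a point or a joint stands for the part that bears it (a point fixed in the world has none). Each returns a list of dicts, best first, with "confidence" (0 to 1); they miss things now and then, are a little off and sometimes report something else, mostly with a low value. They report only what shows in the picture. A call takes as long as a camera call.
- nets.search_frame(camera, query): "at" ([x, y, z] in m, in the coordinates of the camera as it stood for that picture, good to about 4 mm: the middle of the surface that is visible of it).
- nets.silhouettes(camera, query): "mask" (420x560 bool, what is visible of it).
The state is a dict: "time": time; "joint_positions": joint angles; "qvel": joint speeds; "effort": joint torques, N m; "position": TCP position; "tcp_rot": TCP orientation; "wrist_force": force on the tool from outside, world axes, zero at the start; "wrist_torque": the same for the moment, N m; "opening": finger opening in m.
Only numpy, scipy, OpenCV 4.12 (cv2) and the standard library are available. Lean on these libraries where they do the work, as an engineer would, in place of code of your own. Each camera call takes 0.05 s, during which the arm holds its last target.

### The job

Lift the loose protective cap off the screw base of the lamp standing in the test jig and set it, open side down, into the round well of the cap holder: place it, do not let it fall. Then swing the jig's cam lever up to the cam's highest lift, where the lever stands straight up and the contact jaw is pushed farthest against the lamp base, and hold it there: the lever springs back when let go, so finish with the gripper still holding it. Leave the other things on the bench where they are.

Things in the scene. Friction and masses are not known exactly. Their poses are not given: they have to be found in the camera images.
- tester: Lamp test jig, fixed; aluminium base plate 130 (x) x 200 (y) x 12 mm, y -118 to +82 mm; origin on its underside. x runs away from the robot at yaw 0. The lamp's axis is at y = -70 mm. Grey jaw guide at y -13 to -3 mm and two grey cheeks at y 24 to 70 mm, all 128 mm high and within x +-18 mm; between the cheeks a steel eccentric disc rising to 155 mm. Beside the lamp, -x and +x are free.
- lamp_seat (a point): Centre of the flat shoulder (44 mm across) of the white lamp that stands base-up in the jig's round black nest, 100 mm above the bench; its metal screw base, 27 mm thick, rises 30 mm above this point. The cap's rim rests here at the start. The copper jaw (24 mm wide, 107 to 117 mm above the bench) waits 28 mm to its +y side in the jig's frame.
- cap: Loose grey plastic cap, a round cup upside down over the lamp's screw base: 40 mm across, 50 mm high, wall 2 mm, about 35 g. Origin: centre of its open lower rim; z up through its closed top. At the start rim 100 mm, top 150 mm above the bench; it has a few mm of play and must rise 31 mm to come clear. Grip it near its top, fingers on its jig -x and +x sides.
- cap_holder: Cap holder: flat grey square block 80 x 80 x 20 mm with one round well in its top, fixed to the bench. Origin: centre of its underside.
- holder_well (a point): Centre of the floor of the cap holder's round well. The well is 51 mm across and 12 mm deep; the floor is 8 mm above the bench. A cap standing in it has its rim on this floor and its top 58 mm above the bench.
- cam_lever (a joint): Lever angle (rad). 0: at rest on its stop, 0.17 rad above level, pointing to the jig's +y. Grows as the lever swings up, about the jig's +x axis. Highest lift at 1.40, lever straight up; beyond (to 2.1) it leans towards the lamp and the jaw backs off again. A spring pulls it to 0: about 2 N at the grip at first, about 4.5 N at the top.
- lever_grip (a point): Middle of the lever's grip, a round black bar 18 mm thick, 74 mm long, lying along the jig's x; it sticks out from the end of the flat arm towards -x. Pinch it from above, fingers on its jig +y and -y sides; it turns within the grasp. The arm (7 mm thick) lies 40 mm to its +x side. The grip moves on a circle of 90 mm radius about cam_axis, in the jig's y-z plane.
- cam_axis (a point): Point on the lever's pivot axis (which runs along the jig's x), in the plane in which lever_grip moves; 112 mm above the bench, at jig x = -64, y = 47 mm.
- contact_jaw (a joint): Travel of the copper contact jaw (m), driven by the cam: 0 at rest, 15 mm from the lamp's screw base; about 0.015 at highest lift, touching it. It follows lift = 0.018 (cos(cam_lever - 1.40) - cos 1.40).
- parts_dish: Bystander, fixed: clear shallow tray 100 x 75 x 30 mm with one divider and small metal parts. Origin under its centre. It and the cap holder may swap sides.
- spare_lamp: Bystander: loose spiral lamp lying down, 118 mm long, 46 mm thick.
- tube_lamp: Bystander: loose four-tube lamp lying down, 118 mm long, 46 mm thick.
- lamp_carton: Bystander: blue carton lying, 120 x 55 x 55 mm.
- white_carton: Bystander: light carton standing, 55 x 55 x 110 mm.
- screwdriver: Bystander: screwdriver with black handle lying, 170 mm long.
- magnifier: Bystander: hand magnifier lying flat, lens 62 mm across, 145 mm long in all.

How it is judged:
By the outcome, as a careful person would: the job done as asked, in the order asked, and still so for the second after the job is handed in, while the arm keeps its last pose, push and grip.
It also fails if it takes over 53 s, if anything falls off the work surface, if the arm or the gripper's body presses on something with over 40 N, if the wrist force passes 120 N, or if a joint passes its speed limit or range.

## Working session

There is one attempt and no reset: what is moved stays moved. The work goes in short steps, Python scripts to look and compute and a tool call to move; the robot and the scene stay as the last step left them, time stands still between calls to the robot, and variables do not carry over. Pictures are saved under pics/ and viewed, and the job is handed in when it is done.

Besides the shell and the picture viewer there is one more tool, called as name(argument=value, ...), one argument or row to a line, values as JSON. servo_tool: Moves the arm, as the interface text tells. Its arguments: {"type":"object","properties":{"targets":{"type":"array"},"hand":{"type":"number"},"newtons":{"type":"number"}},"required":["targets"]}

```bash
ls; mkdir -p pics; cat > h.py <<'E'
import numpy as np, cv2
from bench import robot, vision, job_done, nets
np.set_printoptions(precision=4,suppress=True)
def cal(n):
    c=vision.calibration(n); R,_=cv2.Rodrigues(np.array(c['rvec'],float)); return c,R,np.array(c['tvec'],float).reshape(3)
def c2w(n,p):
    c,R,t=cal(n); return (np.asarray(p)-t)@R
def cloud(n,depth):
    c,R,t=cal(n); v,u=np.mgrid[0:depth.shape[0],0:depth.shape[1]]
    P=np.stack([(u-c['cx'])/c['fx']*depth,(v-c['cy'])/c['fy']*depth,depth],-1)
    W=(P-t)@R; W[depth<=0]=np.nan; return W
def proj(n,X):
    c,R,t=cal(n); p=np.atleast_2d(X)@R.T+t
    return np.stack([p[:,0]/p[:,2]*c['fx']+c['cx'],p[:,1]/p[:,2]*c['fy']+c['cy']],-1)
E
python3 - <<'E'
from h import *
for n in ['side','top']:
    im,d=vision.snapshot(n); cv2.imwrite(f'pics/{n}0.png',im[:,:,::-1]); np.save(f'pics/{n}0.npy',d)
    print(n,cal(n))
    for q in ['tester','cap','cap_holder','cam_lever','lever_grip','parts_dish']:
        for r in nets.search_frame(n,q)[:2]: print(n,q,r['confidence'],c2w(n,r['at']))
o=robot.get_obs(); print(o)
E
```

```text
pics
side ({'fx': 516.6428809806702, 'fy': 516.6428809806702, 'cx': 281.9708476489857, 'cy': 213.86040592344926, 'rvec': array([ 2.1421, -0.1228,  0.0529]), 'tvec': array([-0.6046,  0.1187,  1.2811])}, array([[ 0.994 , -0.1089, -0.01  ],
       [-0.0675, -0.5392, -0.8395],
       [ 0.086 ,  0.8351, -0.5433]]), array([-0.6046,  0.1187,  1.2811]))
side tester 0.86 [ 0.5602 -0.0595  0.0252]
side cap 0.71 [ 0.5816 -0.0745  0.1367]
side cap 0.36 [ 0.4896 -0.2972  0.0209]
side cap_holder 0.82 [0.4504 0.2712 0.0131]
side cap_holder 0.41 [0.543  0.1118 0.1307]
side cam_lever 0.84 [0.5446 0.1085 0.1331]
side lever_grip 0.66 [0.5436 0.111  0.1304]
side parts_dish 0.69 [ 0.4893 -0.2995  0.0172]
top ({'fx': 515.893958750487, 'fy': 515.893958750487, 'cx': 282.91673988525037, 'cy': 212.10094929565236, 'rvec': array([ 2.1592, -2.1272,  0.1594]), 'tvec': array([-0.0109,  0.6064,  1.1601])}, array([[ 0.0149, -0.9999,  0.0002],
       [-0.9887, -0.0148, -0.1489],
       [ 0.1489,  0.0021, -0.9889]]), array([-0.0109,  0.6064,  1.1601]))
top tester 0.88 [0.5602 0.0137 0.0107]
top cap 0.88 [ 0.5742 -0.0565  0.1466]
top cap_holder 0.94 [0.4502 0.2849 0.0208]
top cam_lever 0.85 [0.5481 0.1088 0.129 ]
top lever_grip 0.83 [0.5486 0.1085 0.13  ]
top parts_dish 0.55 [ 0.4885 -0.2967  0.0053]
{'time': 0.7, 'joint_positions': array([-1.2982,  0.5214, -0.0363,  1.5995,  0.0212,  1.0211, -0.1128]), 'qvel': array([ 0.0016, -0.0008, -0.0008,  0.0012,  0.    , -0.    ,  0.0007]), 'effort': array([ -0.0009, -92.6673,   1.9779, -37.0236,   0.018 ,   0.0018,
         0.    ]), 'position': array([0.2101, 0.5886, 0.2313]), 'tcp_rot': array([[ 0.3362,  0.9418, -0.    ],
       [ 0.9418, -0.3362, -0.    ],
       [-0.    ,  0.    , -1.    ]]), 'wrist_force': array([-0.56  , -0.5501,  0.7846]), 'wrist_torque': array([-0.0271,  0.0093, -0.0152]), 'opening': 0.08547357960061847}
```

View pics/side0.png

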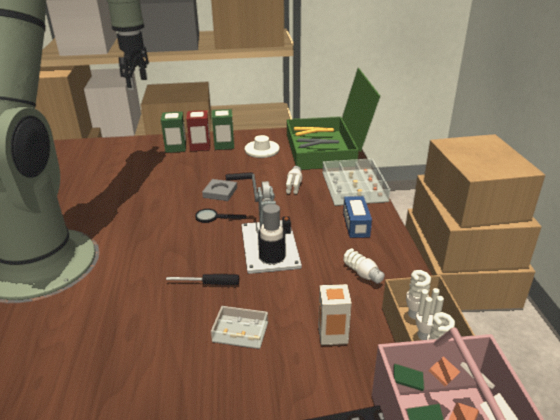

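View pics/top0.png

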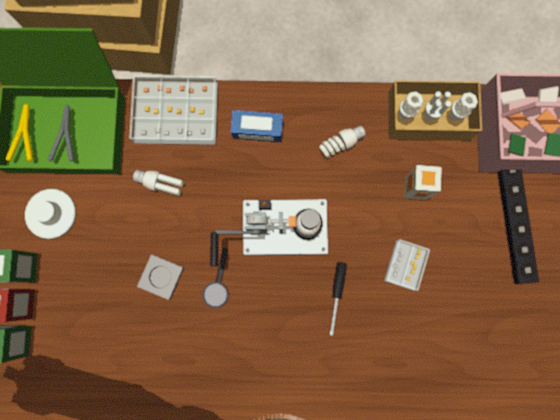

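Side: jig at about (270,240), cap on the lamp (271,215), holder (220,189). Top: jig plate (285,227), cap (309,222), lever grip bar (214,248), holder (160,277), and the magnifier handle just beside the lever (222,262). Next I measure these precisely.

```bash
python3 - <<'E'
from h import *
d=np.load('pics/top0.npy'); W=cloud('top',d)
im=cv2.imread('pics/top0.png')
big=cv2.resize(im[180:320,130:350],None,fx=3.6,fy=3.6,interpolation=cv2.INTER_CUBIC); cv2.imwrite('pics/crop0.png',big)
# plate
roi=np.zeros(d.shape,bool); roi[185:270,225:345]=1
m=roi&(W[...,2]>0.007)&(W[...,2]<0.017)&(im.min(2)>130)
cnt=max(cv2.findContours(m.astype(np.uint8),0,2)[0],key=cv2.contourArea)
pts=W[m][:,:2]
hull=cv2.convexHull((pts*1000).astype(np.float32)); r=cv2.minAreaRect(hull); print('plate',r,np.nanmedian(W[m][:,2]))
# cap top
m=roi&(W[...,2]>0.142)&(W[...,2]<0.16)
n,l,s,c=cv2.connectedComponentsWithStats(m.astype(np.uint8))
for i in range(1,n):
    if s[i,4]>30:
        p=W[l==i]; print('high',s[i],p.mean(0),p.min(0),p.max(0),cv2.minEnclosingCircle((p[:,:2]*1000).astype(np.float32)))
# holder
roi=np.zeros(d.shape,bool); roi[245:310,125:195]=1
m=roi&(W[...,2]>0.014)&(W[...,2]<0.03)
p=W[m]; print('holder',cv2.minAreaRect((p[:,:2]*1000).astype(np.float32)),p[:,2].mean())
m2=roi&(W[...,2]>0.004)&(W[...,2]<0.0125)
n,l,s,c=cv2.connectedComponentsWithStats(m2.astype(np.uint8))
for i in range(1,n):
    if s[i,4]>30: p=W[l==i];print('well',s[i],p.mean(0),cv2.minEnclosingCircle((p[:,:2]*1000).astype(np.float32)))
# lever grip
roi=np.zeros(d.shape,bool); roi[225:275,200:232]=1
m=roi&(W[...,2]>0.11)&(W[...,2]<0.16)
p=W[m]; print('grip',p.mean(0),p.min(0),p.max(0),cv2.minAreaRect((p[:,:2]*1000).astype(np.float32)))
E
```

```text
plate ((576.5095825195312, -5.9632720947265625), (130.46156311035156, 199.20999145507812), 1.7995661497116089) 0.011866069929484909
high [300 210  19  18 269] [ 0.5779 -0.0583  0.1496] [ 0.5594 -0.0772  0.1429] [ 0.5965 -0.0388  0.156 ] ((578.232666015625, -58.17778778076172), 19.661046981811523)
high [246 216  20   8 150] [0.574  0.0556 0.1495] [0.5661 0.0358 0.1424] [0.5828 0.0767 0.1582] ((574.6139526367188, 56.25836944580078), 21.655576705932617)
holder ((452.5315246582031, 286.1412353515625), (81.79448699951172, 79.93670654296875), 68.74747467041016) 0.01968068922033233
well [149 266  21  22 327] [0.4523 0.2879 0.0079] ((453.03057861328125, 287.5719909667969), 25.255163192749023)
grip [0.5175 0.1416 0.1331] [0.4748 0.1095 0.117 ] [0.5514 0.1545 0.1408] ((512.97265625, 131.08023071289062), (75.41508483886719, 45.538089752197266), 1.9672441482543945)
```

View pics/crop0.png

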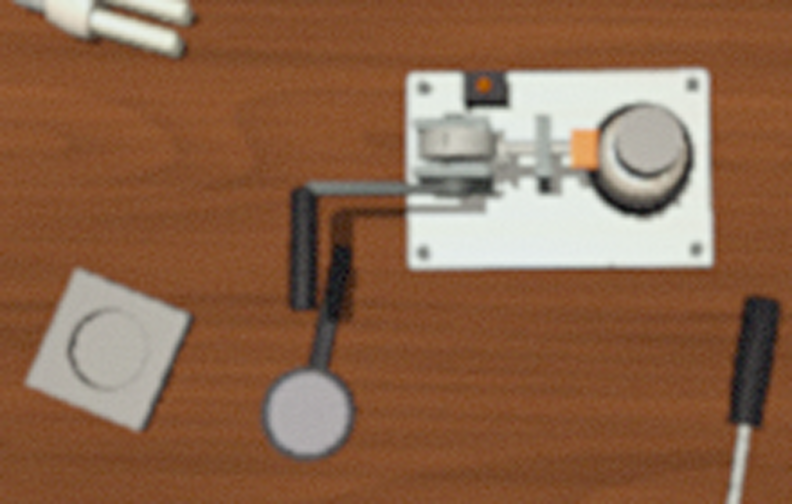

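```bash
cat >> h.py <<'E'
from scipy.spatial.transform import Rotation as Ro
def Rd(yaw): # tool down, tool x at world yaw (deg)
    a=np.radians(yaw); return np.array([[np.cos(a),np.sin(a),0],[np.sin(a),-np.cos(a),0],[0,0,-1]])
def plan(p0,R0,p1,R1,n):
    p=np.array(p0,float);R=np.array(R0,float)
    w=Ro.from_matrix(R.T@R1).as_rotvec(); out=[]
    for i in range(n):
        off=np.round(R.T@(np.array(p0)+(np.array(p1)-p0)*(i+1)/n-p)*1000,1)
        tot=np.degrees(w)/n; ang=np.round(tot,1)
        out.append({"offset":off.tolist(),"angular":ang.tolist()})
        p=p+R@off/1000; R=R@Ro.from_rotvec(np.radians(ang)).as_matrix()
    import json; print(json.dumps(out)); return p,R
JY=1.8
cap=np.array([.578,-.058]); well=np.array([.4528,.2872]); ax=np.array([.5104,.057,.112])
E
python3 - <<'E'
from h import *
o=robot.get_obs()
plan(o['position'],o['tcp_rot'],[.578,-.058,.2],Rd(JY),14)
E
```

```text
[{"offset": [-34.7, 40.3, 2.2], "angular": [0.0, 0.0, 4.9]}, {"offset": [-31.1, 43.1, 2.3], "angular": [0.0, 0.0, 4.9]}, {"offset": [-27.3, 45.6, 2.2], "angular": [0.0, 0.0, 4.9]}, {"offset": [-23.3, 47.7, 2.2], "angular": [0.0, 0.0, 4.9]}, {"offset": [-19.1, 49.6, 2.3], "angular": [0.0, 0.0, 4.9]}, {"offset": [-14.9, 51.0, 2.2], "angular": [0.0, 0.0, 4.9]}, {"offset": [-10.4, 52.1, 2.3], "angular": [0.0, 0.0, 4.9]}, {"offset": [-5.9, 52.8, 2.2], "angular": [0.0, 0.0, 4.9]}, {"offset": [-1.5, 53.1, 2.2], "angular": [0.0, 0.0, 4.9]}, {"offset": [3.2, 53.1, 2.3], "angular": [0.0, 0.0, 4.9]}, {"offset": [7.6, 52.6, 2.2], "angular": [0.0, 0.0, 4.9]}, {"offset": [12.2, 51.7, 2.2], "angular": [0.0, 0.0, 4.9]}, {"offset": [16.5, 50.5, 2.3], "angular": [0.0, 0.0, 4.9]}, {"offset": [20.7, 49.0, 2.2], "angular": [0.0, 0.0, 4.9]}]
```

servo_tool(
  targets=[
    {"offset": [-35, 40, 2], "angular": [0, 0, 4.9]},
    {"offset": [-31, 43, 2], "angular": [0, 0, 4.9]},
    {"offset": [-27, 46, 2], "angular": [0, 0, 4.9]},
    {"offset": [-23, 48, 2], "angular": [0, 0, 4.9]},
    {"offset": [-19, 50, 2], "angular": [0, 0, 4.9]},
    {"offset": [-15, 51, 2], "angular": [0, 0, 4.9]},
    {"offset": [-10, 52, 2], "angular": [0, 0, 4.9]},
    {"offset": [-6, 53, 2], "angular": [0, 0, 4.9]},
    {"offset": [-2, 53, 2], "angular": [0, 0, 4.9]},
    {"offset": [3, 53, 2], "angular": [0, 0, 4.9]},
  ],
  hand=100,
  newtons=40,
)

```text
time: 1.95
position: [0.474, 0.125, 0.2115]
tcp_rot: [[0.932, 0.362, 0.001], [0.362, -0.932, 0.0], [0.001, -0.0, -1.0]]
wrist_force: [0.6, 0.2, 0.2]
opening: 0.0857
```

servo_tool(
  targets=[
    {"offset": [8, 52, 2], "angular": [0, 0, 4.9]},
    {"offset": [12, 52, 2], "angular": [0, 0, 4.9]},
    {"offset": [17, 50, 2], "angular": [0, 0, 4.9]},
    {"offset": [21, 49, 3], "angular": [0, 0, 4.9]},
    {"offset": [0, 0, 0], "angular": [0, 0, 0]},
    {"offset": [0, 0, 0], "angular": [0, 0, 0]},
  ],
)

```text
time: 2.7
position: [0.5789, -0.0569, 0.2021]
tcp_rot: [[1.0, 0.031, -0.001], [0.031, -1.0, 0.0], [-0.0, -0.0, -1.0]]
wrist_force: [-0.0, 0.3, -0.3]
opening: 0.0856
```

```bash
python3 - <<'E'
from h import *
o=robot.get_obs(); print(o['position'],o['joint_positions'])
plan(o['position'],o['tcp_rot'],[.578,-.058,.119],Rd(JY),4)
E
```

```text
[ 0.5789 -0.0569  0.2021] [-0.2822  0.5168  0.3973  1.7632 -0.2448  0.911   0.2508]
[{"offset": [-0.2, 0.3, 20.8], "angular": [-0.0, 0.0, -0.0]}, {"offset": [-0.2, 0.2, 20.7], "angular": [-0.0, 0.0, -0.0]}, {"offset": [-0.3, 0.3, 20.8], "angular": [-0.0, 0.0, -0.0]}, {"offset": [-0.2, 0.3, 20.8], "angular": [-0.0, 0.0, -0.0]}]
```

servo_tool(
  targets=[
    {"offset": [-1, 1, 21], "angular": [0, 0, 0]},
    {"offset": [0, 0, 21], "angular": [0, 0, 0]},
    {"offset": [0, 0, 21], "angular": [0, 0, 0]},
    {"offset": [0, 0, 20], "angular": [0, 0, 0]},
    {"offset": [0, 0, 0], "angular": [0, 0, 0]},
  ],
)

```text
time: 3.32
position: [0.5773, -0.0569, 0.1185]
tcp_rot: [[0.999, 0.033, -0.002], [0.033, -0.999, 0.001], [-0.002, -0.001, -1.0]]
wrist_force: [0.4, 0.1, 0.8]
opening: 0.0853
```

servo_tool(
  targets=[
    {"offset": [0, 0, 0], "angular": [0, 0, 0]},
    {"offset": [0, 0, 0], "angular": [0, 0, 0]},
    {"offset": [0, 0, 0], "angular": [0, 0, 0]},
    {"offset": [0, 0, 0], "angular": [0, 0, 0]},
    {"offset": [0, 0, 0], "angular": [0, 0, 0]},
    {"offset": [0, 0, 0], "angular": [0, 0, 0]},
  ],
  hand=0,
  newtons=30,
)

```text
time: 4.08
position: [0.5785, -0.0582, 0.1201]
tcp_rot: [[1.0, 0.031, 0.001], [0.031, -1.0, 0.0], [0.001, -0.0, -1.0]]
wrist_force: [-1.4, 1.2, 7.4]
opening: 0.0388
```

servo_tool(
  targets=[
    {"offset": [0, 0, -10], "angular": [0, 0, 0]},
    {"offset": [0, 0, -20], "angular": [0, 0, 0]},
    {"offset": [0, 0, -20], "angular": [0, 0, 0]},
    {"offset": [0, 0, -20], "angular": [0, 0, 0]},
    {"offset": [0, 0, -20], "angular": [0, 0, 0]},
    {"offset": [0, 0, 0], "angular": [0, 0, 0]},
    {"offset": [0, 0, 0], "angular": [0, 0, 0]},
  ],
)

```text
time: 4.95
position: [0.5779, -0.0582, 0.2091]
tcp_rot: [[1.0, 0.031, -0.0], [0.031, -1.0, 0.0], [-0.0, -0.0, -1.0]]
wrist_force: [0.9, -0.5, -1.8]
opening: 0.0383
```

```bash
python3 - <<'E'
from h import *
o=robot.get_obs(); print(o['position'],o['wrist_force'],o['opening'])
n='side'; im,d=vision.snapshot(n); cv2.imwrite(f'pics/s1.png',cv2.resize(im[100:300,180:380,::-1],None,fx=3,fy=3)); 
r=nets.search_frame(n,'cap')
for q in r[:2]: print(q['confidence'],c2w(n,q['at']))
ms=nets.silhouettes(n,'cap'); W=cloud(n,d)
for q in ms[:1]:
    p=W[q['mask']]; print(q['confidence'],q['mask'].sum(),np.nanpercentile(p,[2,50,98],axis=0)); v,u=np.where(q['mask']); print(u.min(),u.max(),v.min(),v.max())
plan(o['position'],o['tcp_rot'],[well[0],well[1],o['position'][2]],Rd(JY),8)
E
```

```text
[ 0.5779 -0.0582  0.2091] [ 0.8732 -0.4658 -1.8235] 0.038299773658220286
0.88 [ 0.5817 -0.0766  0.2231]
0.9 434 [[ 0.5577 -0.0811  0.1929]
 [ 0.575  -0.0734  0.2244]
 [ 0.5944 -0.043   0.2409]]
261 278 170 196
[{"offset": [-14.3, -43.6, 0.0], "angular": [-0.0, 0.0, -0.0]}, {"offset": [-14.3, -43.7, 0.0], "angular": [-0.0, 0.0, -0.0]}, {"offset": [-14.3, -43.6, 0.0], "angular": [-0.0, 0.0, -0.0]}, {"offset": [-14.3, -43.6, 0.0], "angular": [-0.0, 0.0, -0.0]}, {"offset": [-14.3, -43.7, 0.0], "angular": [-0.0, 0.0, -0.0]}, {"offset": [-14.3, -43.6, 0.0], "angular": [-0.0, 0.0, -0.0]}, {"offset": [-14.3, -43.6, 0.1], "angular": [-0.0, 0.0, -0.0]}, {"offset": [-14.3, -43.7, -0.0], "angular": [-0.0, 0.0, -0.0]}]
```

View pics/s1.png

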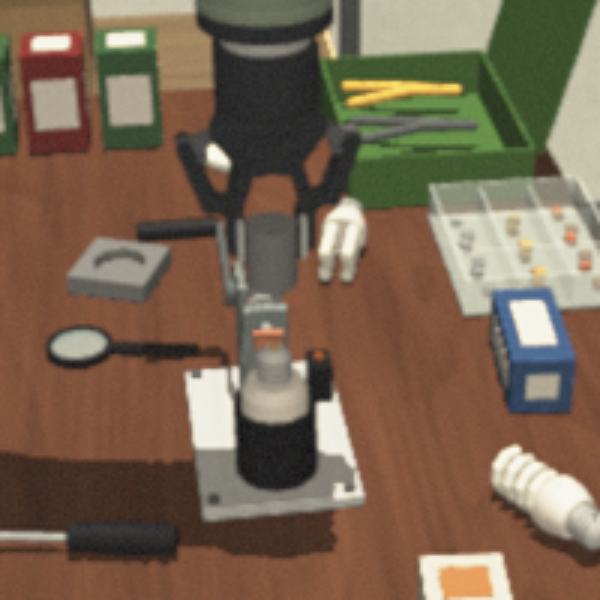

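The cap is held upright between the pads, its top at z≈0.24 (crop ~(270,245)), and the lamp's screw base is bare below it (270,360). Moving to the well.

servo_tool(
  targets=[
    {"offset": [-7, -22, 0], "angular": [0, 0, 0]},
    {"offset": [-14, -43, 0], "angular": [0, 0, 0]},
    {"offset": [-15, -44, 0], "angular": [0, 0, 0]},
    {"offset": [-15, -44, 0], "angular": [0, 0, 0]},
    {"offset": [-14, -44, 0], "angular": [0, 0, 0]},
    {"offset": [-14, -44, 0], "angular": [0, 0, 0]},
    {"offset": [-14, -44, 0], "angular": [0, 0, 0]},
    {"offset": [-14, -43, 0], "angular": [0, 0, 0]},
    {"offset": [-7, -21, 0], "angular": [0, 0, 0]},
    {"offset": [0, 0, 0], "angular": [0, 0, 0]},
  ],
)

```text
time: 6.35
position: [0.4526, 0.2884, 0.2087]
tcp_rot: [[0.999, 0.033, -0.001], [0.033, -0.999, -0.0], [-0.001, 0.0, -1.0]]
wrist_force: [1.1, 0.7, -0.2]
opening: 0.0388
```

servo_tool(
  targets=[
    {"offset": [0, 0, 30], "angular": [0, 0, 0]},
    {"offset": [0, 0, 40], "angular": [0, 0, 0]},
    {"offset": [0, 0, 40], "angular": [0, 0, 0]},
    {"offset": [0, 0, 30], "angular": [0, 0, 0]},
    {"offset": [0, 0, 10], "angular": [0, 0, 0]},
    {"offset": [0, 0, 0], "angular": [0, 0, 0]},
    {"offset": [0, 0, 0], "angular": [0, 0, 0]},
  ],
)

```text
time: 7.22
position: [0.4541, 0.2872, 0.0604]
tcp_rot: [[1.0, 0.03, 0.001], [0.03, -1.0, 0.001], [0.001, -0.001, -1.0]]
wrist_force: [0.5, -0.5, 0.2]
opening: 0.0384
```

```bash
python3 - <<'E'
from h import *
o=robot.get_obs(); print(o['position'],o['wrist_force'],o['opening'])
for n in ['side','top']:
    im,d=vision.snapshot(n); 
    c=np.round(proj(n,[well[0],well[1],.04])[0]).astype(int)
    cv2.imwrite(f'pics/{n}2.png',cv2.resize(im[c[1]-50:c[1]+50,c[0]-60:c[0]+60,::-1],None,fx=5,fy=5,interpolation=2)); 
    W=cloud(n,d)
    for q in nets.silhouettes(n,'cap')[:1]:
        p=W[q['mask']]; print(n,q['confidence'],q['mask'].sum(),np.nanpercentile(p,[2,50,98],axis=0)); 
E
```

```text
[0.4541 0.2872 0.0604] [ 0.497  -0.5478  0.1516] 0.03843989406478089
side 0.57 239 [[0.4339 0.2619 0.0455]
 [0.4519 0.2716 0.076 ]
 [0.469  0.3002 0.0934]]
top 0.67 81 [[0.4401 0.2668 0.049 ]
 [0.453  0.2689 0.079 ]
 [0.4665 0.274  0.0935]]
```

View pics/side2.png

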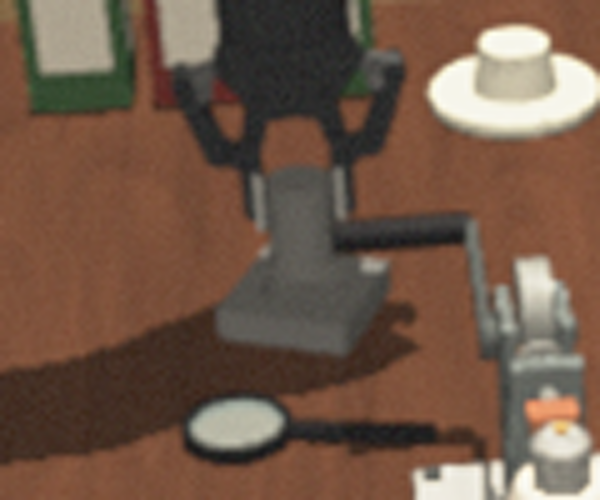

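The cap hangs above the holder, centred over the well (crop ~(300,230)). Lowering it gently while watching the force.

servo_tool(
  targets=[
    {"offset": [0, 0, 12], "angular": [0, 0, 0]},
    {"offset": [0, 0, 10], "angular": [0, 0, 0]},
    {"offset": [0, 0, 6], "angular": [0, 0, 0]},
    {"offset": [0, 0, 3], "angular": [0, 0, 0]},
    {"offset": [0, 0, 0], "angular": [0, 0, 0]},
  ],
)

```text
time: 8.05
position: [0.4536, 0.2869, 0.0282]
tcp_rot: [[1.0, 0.03, -0.0], [0.03, -1.0, -0.0], [-0.0, 0.0, -1.0]]
wrist_force: [0.5, 0.0, -0.5]
opening: 0.0386
```

servo_tool(
  targets=[
    {"offset": [0, 0, 1], "angular": [0, 0, 0]},
    {"offset": [0, 0, 1], "angular": [0, 0, 0]},
    {"offset": [0, 0, 0], "angular": [0, 0, 0]},
  ],
)

```text
time: 8.43
position: [0.4536, 0.2872, 0.0274]
tcp_rot: [[1.0, 0.03, 0.0], [0.03, -1.0, 0.001], [0.0, -0.001, -1.0]]
wrist_force: [-7.6, -3.4, 29.4]
opening: 0.0387
```

servo_tool(
  targets=[
    {"offset": [0, 0, -1], "angular": [0, 0, 0]},
    {"offset": [0, 0, 0], "angular": [0, 0, 0]},
  ],
)

```text
time: 8.68
position: [0.4537, 0.2871, 0.0275]
tcp_rot: [[1.0, 0.031, 0.0], [0.031, -1.0, 0.0], [0.0, -0.0, -1.0]]
wrist_force: [-2.4, -1.1, 8.7]
opening: 0.0388
```

servo_tool(
  targets=[
    {"offset": [0, 0, 0], "angular": [0, 0, 0]},
    {"offset": [0, 0, 0], "angular": [0, 0, 0]},
    {"offset": [0, 0, 0], "angular": [0, 0, 0]},
    {"offset": [0, 0, 0], "angular": [0, 0, 0]},
    {"offset": [0, 0, 0], "angular": [0, 0, 0]},
  ],
  hand=100,
)

```text
time: 9.3
position: [0.4535, 0.287, 0.0273]
tcp_rot: [[1.0, 0.031, 0.0], [0.031, -1.0, -0.0], [0.0, 0.0, -1.0]]
wrist_force: [-0.8, 0.1, -0.5]
opening: 0.0855
```

servo_tool(
  targets=[
    {"offset": [0, 0, -15], "angular": [0, 0, 0]},
    {"offset": [0, 0, -40], "angular": [0, 0, 0]},
    {"offset": [0, 0, -50], "angular": [0, 0, 0]},
    {"offset": [0, 0, -50], "angular": [0, 0, 0]},
    {"offset": [0, 0, -27], "angular": [0, 0, 0]},
    {"offset": [0, 0, 0], "angular": [0, 0, 0]},
  ],
)

```text
time: 10.05
position: [0.4542, 0.2875, 0.2121]
tcp_rot: [[1.0, 0.031, 0.003], [0.031, -1.0, 0.003], [0.003, -0.003, -1.0]]
wrist_force: [-0.4, 0.6, -0.8]
opening: 0.0851
```

```bash
python3 - <<'E'
from h import *
o=robot.get_obs(); print(o['position'],o['wrist_force'],o['opening'],o['joint_positions'])
for n in ['side','top']:
    im,d=vision.snapshot(n); 
    c=np.round(proj(n,[well[0],well[1]-.04,.04])[0]).astype(int)
    cv2.imwrite(f'pics/{n}3.png',cv2.resize(im[c[1]-50:c[1]+50,c[0]-60:c[0]+60,::-1],None,fx=5,fy=5,interpolation=2)); 
    W=cloud(n,d)
    for q in nets.silhouettes(n,'cap')[:1]:
        p=W[q['mask']]; print(n,q['confidence'],q['mask'].sum(),np.nanpercentile(p,[2,50,98],axis=0)); 
    for q in nets.search_frame(n,'lever_grip')[:1]: print(n,q['confidence'],c2w(n,q['at']))
g=Ro.from_euler('z',JY,degrees=True).apply([0,.09*np.cos(.17),.09*np.sin(.17)])+ax; print('grip',g)
plan(o['position'],o['tcp_rot'],[g[0],g[1],.2],Rd(JY+90),9)
E
```

```text
[0.4542 0.2875 0.2121] [-0.4468  0.5935 -0.8265] 0.08511183542051048 [-0.9559  0.4281  0.3782  1.8702 -0.2019  0.8762 -0.4488]
side 0.66 214 [[0.4324 0.2621 0.0187]
 [0.45   0.2714 0.0463]
 [0.4675 0.3002 0.0617]]
side 0.92 [0.5434 0.114  0.1304]
top 0.51 335 [[0.4357 0.2669 0.0079]
 [0.4535 0.282  0.0565]
 [0.4717 0.3073 0.0619]]
top 0.59 [0.5497 0.1083 0.132 ]
grip [0.5076 0.1457 0.1272]
[{"offset": [5.4, 15.9, 1.3], "angular": [0.0, -0.0, -10.0]}, {"offset": [2.6, 16.7, 1.3], "angular": [0.0, -0.0, -10.0]}, {"offset": [-0.3, 16.8, 1.4], "angular": [0.0, -0.0, -10.0]}, {"offset": [-3.2, 16.6, 1.3], "angular": [0.0, -0.0, -10.0]}, {"offset": [-6.1, 15.7, 1.3], "angular": [0.0, -0.0, -10.0]}, {"offset": [-8.7, 14.4, 1.3], "angular": [0.0, -0.0, -10.0]}, {"offset": [-11.1, 12.7, 1.3], "angular": [0.0, -0.0, -10.0]}, {"offset": [-13.1, 10.6, 1.3], "angular": [0.0, -0.0, -10.0]}, {"offset": [-14.8, 8.1, 1.4], "angular": [0.0, -0.0, -10.0]}]
```

View pics/side3.png

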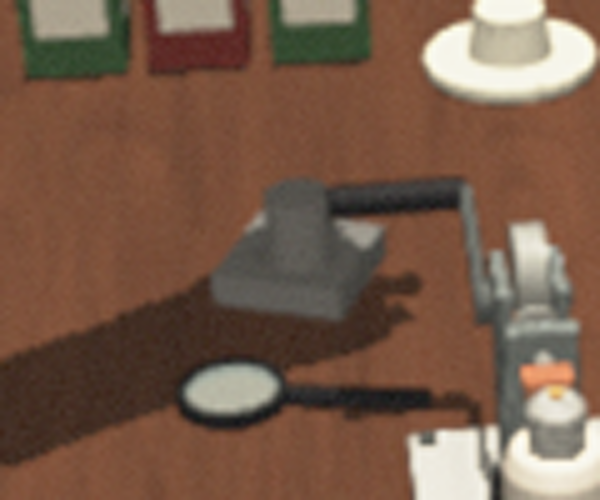

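The cap stands upright in the well (crop ~(300,230)), with its top at about 57 mm by the top camera. Now to the lever.

servo_tool(
  targets=[
    {"offset": [5, 16, 1], "angular": [0, 0, -10]},
    {"offset": [3, 17, 1], "angular": [0, 0, -10]},
    {"offset": [0, 17, 1], "angular": [0, 0, -10]},
    {"offset": [-3, 17, 1], "angular": [0, 0, -10]},
    {"offset": [-6, 16, 1], "angular": [0, 0, -10]},
    {"offset": [-9, 14, 1], "angular": [0, 0, -10]},
    {"offset": [-11, 13, 1], "angular": [0, 0, -10]},
    {"offset": [-13, 11, 1], "angular": [0, 0, -10]},
    {"offset": [-15, 8, 1], "angular": [0, 0, -10]},
    {"offset": [0, 0, 0], "angular": [0, 0, 0]},
  ],
)

```text
time: 11.6
position: [0.5082, 0.1427, 0.1997]
tcp_rot: [[-0.028, 1.0, -0.001], [1.0, 0.028, -0.001], [-0.0, -0.001, -1.0]]
wrist_force: [0.2, 0.2, -0.5]
opening: 0.0852
```

```bash
python3 - <<'E'
from h import *
o=robot.get_obs(); print(o['position'],o['tcp_rot'],o['joint_positions'])
n='side'; im,d=vision.snapshot(n); cv2.imwrite(f'pics/s4.png',cv2.resize(im[120:290,180:380,::-1],None,fx=3.5,fy=3.5,interpolation=2)); 
W=cloud(n,d)
for q in nets.silhouettes(n,'lever_grip')[:1]:
    p=W[q['mask']]; print(q['confidence'],q['mask'].sum()); 
    b=p[p[:,0]<.535]; print(np.nanpercentile(b,[2,25,50,75,98],axis=0))
plan(o['position'],o['tcp_rot'],[.5076,.1457,.105],Rd(JY+90),5)
E
```

```text
[0.5082 0.1427 0.1997] [[-0.028   0.9996 -0.001 ]
 [ 0.9996  0.028  -0.0005]
 [-0.0005 -0.001  -1.    ]] [-0.3993  0.4077  0.0173  1.889  -0.009   0.8461  1.2214]
0.6 281
[[0.4756 0.1336 0.1243]
 [0.4889 0.1366 0.1291]
 [0.5021 0.1393 0.1322]
 [0.5181 0.1427 0.135 ]
 [0.534  0.1466 0.1371]]
[{"offset": [0.6, -0.1, 18.9], "angular": [-0.0, 0.0, -0.0]}, {"offset": [0.6, -0.1, 19.0], "angular": [-0.0, 0.0, -0.0]}, {"offset": [0.6, -0.0, 18.9], "angular": [-0.0, 0.0, -0.0]}, {"offset": [0.6, -0.1, 19.0], "angular": [-0.0, 0.0, -0.0]}, {"offset": [0.6, -0.1, 18.9], "angular": [-0.0, 0.0, -0.0]}]
```

View pics/s4.png

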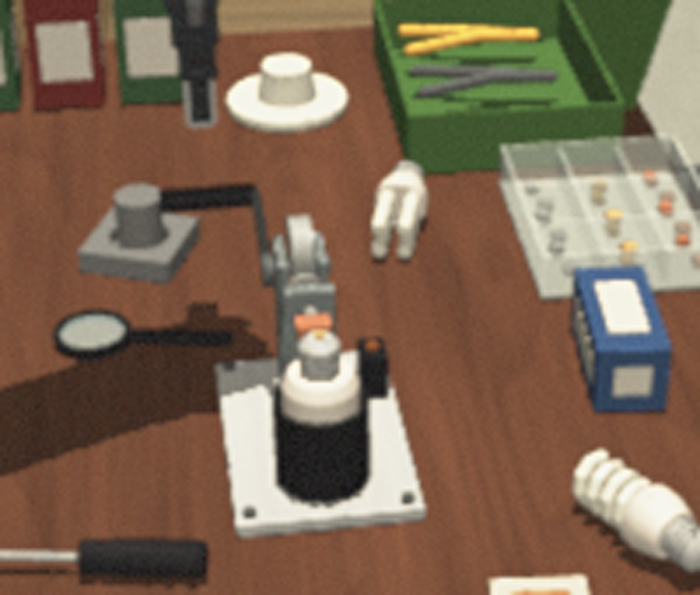

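The bar is at crop ~(210,197), still on its stop, and it agrees with the computed grip point. Descending.

servo_tool(
  targets=[
    {"offset": [3, 0, 20], "angular": [0, 0, 0]},
    {"offset": [0, 0, 22], "angular": [0, 0, 0]},
    {"offset": [0, 0, 22], "angular": [0, 0, 0]},
    {"offset": [0, 0, 20], "angular": [0, 0, 0]},
    {"offset": [0, 0, 10], "angular": [0, 0, 0]},
    {"offset": [0, 0, 0], "angular": [0, 0, 0]},
  ],
)

```text
time: 12.45
position: [0.5076, 0.1475, 0.106]
tcp_rot: [[-0.03, 1.0, -0.001], [1.0, 0.03, -0.0], [-0.0, -0.001, -1.0]]
wrist_force: [-0.5, 0.5, -0.1]
opening: 0.0857
```

servo_tool(
  targets=[
    {"offset": [0, 0, 0], "angular": [0, 0, 0]},
    {"offset": [0, 0, 0], "angular": [0, 0, 0]},
    {"offset": [0, 0, 0], "angular": [0, 0, 0]},
    {"offset": [0, 0, 0], "angular": [0, 0, 0]},
    {"offset": [0, 0, 0], "angular": [0, 0, 0]},
    {"offset": [0, 0, 0], "angular": [0, 0, 0]},
    {"offset": [0, 0, 0], "angular": [0, 0, 0]},
    {"offset": [0, 0, 0], "angular": [0, 0, 0]},
  ],
  hand=0,
  newtons=40,
)

```text
time: 13.45
position: [0.5081, 0.1457, 0.1065]
tcp_rot: [[-0.029, 1.0, 0.0], [1.0, 0.029, -0.001], [-0.001, 0.0, -1.0]]
wrist_force: [0.3, -7.6, 3.8]
opening: 0.017
```

```bash
python3 - <<'E'
from h import *
o=robot.get_obs(); print(o['position'],o['wrist_force'],o['opening'])
R=Rd(JY+90); A=np.linspace(.17,np.pi/2,11)
q=np.array([[.09*np.cos(a),0,-.09*np.sin(a)] for a in A]); print(np.diff(q,axis=0)*1000)
E
```

```text
[0.5081 0.1457 0.1065] [ 0.3289 -7.5997  3.7898] 0.01701040377695134
[[ -2.9948   0.     -12.2357]
 [ -4.6738   0.     -11.6977]
 [ -6.2613   0.     -10.9306]
 [ -7.7261   0.      -9.9493]
 [ -9.0396   0.      -8.7731]
 [-10.176    0.      -7.425 ]
 [-11.113    0.      -5.9315]
 [-11.8323   0.      -4.3218]
 [-12.3198   0.      -2.6274]
 [-12.566    0.      -0.8816]]
```

servo_tool(
  targets=[
    {"offset": [-2.5, 0, -6], "angular": [0, 0, 0]},
    {"offset": [-2, 0, -6], "angular": [0, 0, 0]},
    {"offset": [-2, 0, -6], "angular": [0, 0, 0]},
    {"offset": [-2.5, 0, -6], "angular": [0, 0, 0]},
    {"offset": [-3, 0, -5.5], "angular": [0, 0, 0]},
    {"offset": [-3.5, 0, -5.5], "angular": [0, 0, 0]},
    {"offset": [-3.5, 0, -5], "angular": [0, 0, 0]},
    {"offset": [-4, 0, -5], "angular": [0, 0, 0]},
    {"offset": [-4.5, 0, -4.5], "angular": [0, 0, 0]},
    {"offset": [-4.5, 0, -4], "angular": [0, 0, 0]},
  ],
)

```text
time: 14.7
position: [0.5088, 0.1193, 0.1614]
tcp_rot: [[-0.034, 0.999, 0.001], [0.999, 0.034, 0.005], [0.005, 0.001, -1.0]]
wrist_force: [-10.6, 27.7, 17.1]
opening: 0.0167
```

```bash
python3 - <<'E'
from h import *
o=robot.get_obs(); p=o['position']; print(p,o['wrist_force'],o['opening'])
for dz in (.019,.0205,.022): print(p[1]-ax[1]+.0, p[2]+dz-ax[2], np.hypot(p[1]-ax[1],p[2]+dz-ax[2]), np.arctan2(p[2]+dz-ax[2],p[1]-ax[1]))
E
```

```text
[0.5088 0.1193 0.1614] [-10.5933  27.7223  17.1364] 0.016701747389421616
0.062273346772359496 0.06835825357212814 0.09247064696249241 0.8319451824837499
0.062273346772359496 0.06985825357212815 0.09358496305699059 0.8427394190078089
0.062273346772359496 0.07135825357212815 0.09470992593754192 0.853278431885067
```

servo_tool(
  targets=[
    {"offset": [0, 0, 0], "angular": [0, 0, 0]},
    {"offset": [0, 0, 0], "angular": [0, 0, 0]},
  ],
)

```text
time: 14.95
position: [0.5088, 0.1193, 0.1615]
tcp_rot: [[-0.034, 0.999, 0.001], [0.999, 0.034, 0.005], [0.005, 0.002, -1.0]]
wrist_force: [-9.2, 24.9, 18.9]
opening: 0.0166
```

```bash
python3 - <<'E'
from h import *
o=robot.get_obs(); p=o['position']; print(p,o['tcp_rot'],o['wrist_force'],o['wrist_torque'],o['opening'])
for n in ['side','top']:
    im,d=vision.snapshot(n); 
    c=np.round(proj(n,[.51,.09,.15])[0]).astype(int)
    cv2.imwrite(f'pics/{n}5.png',cv2.resize(im[c[1]-50:c[1]+50,c[0]-60:c[0]+60,::-1],None,fx=5,fy=5,interpolation=2)); 
    W=cloud(n,d)
    for q in nets.silhouettes(n,'lever_grip')[:1]:
        pp=W[q['mask']]; print(n,q['confidence'],q['mask'].sum(),np.nanpercentile(pp,[2,50,98],axis=0)); 
E
```

```text
[0.5088 0.1193 0.1615] [[-0.0339  0.9994  0.0014]
 [ 0.9994  0.0339  0.005 ]
 [ 0.0049  0.0016 -1.    ]] [-9.178  24.9251 18.9327] [5.2932 2.1702 0.0212] 0.01663448581910547
side 0.61 262 [[0.4783 0.0225 0.1117]
 [0.5463 0.0808 0.1493]
 [0.5772 0.1187 0.1854]]
top 0.59 252 [[0.5462 0.0236 0.1119]
 [0.5702 0.05   0.1408]
 [0.5822 0.0688 0.1496]]
```

View pics/side5.png

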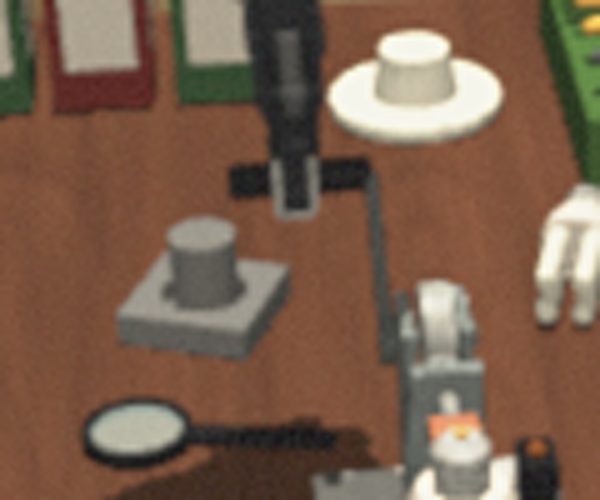

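View pics/top5.png

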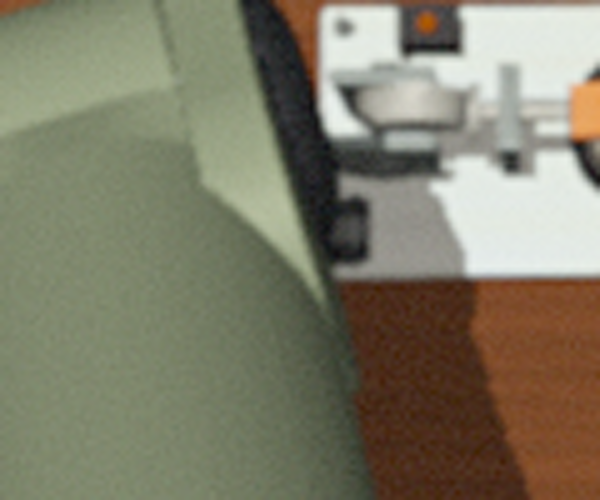

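Side: the fingers hold the bar (crop ~(300,180)) and the lever is about halfway up; the cap still stands in the well (203,265). The side load (~30 N radial) says my assumed circle is a few mm off, so I fit the bar's centre from depth.

```bash
cat >> h.py <<'E'
from scipy.optimize import least_squares
def barfit(d,n,c0,xr=(.474,.494)):
    W=cloud(n,d).reshape(-1,3); ok=np.isfinite(W[:,0])&(W[:,0]>xr[0])&(W[:,0]<xr[1])&(np.hypot(W[:,1]-c0[0],W[:,2]-c0[1])<.018)
    p=W[ok]; f=lambda c:np.hypot(p[:,1]-c[0],p[:,2]-c[1])-.009
    r=least_squares(f,c0,loss='soft_l1',f_scale=.002); 
    # shift along jig x to grip middle x (yaw): y += tan(yaw)*(xg-x)
    y=r.x[0]+np.tan(np.radians(JY))*(.509-p[:,0].mean())
    return len(p),np.array([y,r.x[1]]),np.sqrt(np.mean(r.fun**2))
E
python3 - <<'E'
from h import *
print(barfit(np.load('pics/side0.npy'),'side',[.1447,.127]), barfit(np.load('pics/top0.npy'),'top',[.1447,.127]))
im,d=vision.snapshot('side'); np.save('pics/side6.npy',d); print(barfit(d,'side',[.118,.179]), barfit(d,'side',[.118,.183]))
ms=nets.silhouettes('side','cam_lever')[0]['mask']
E
```

```text
(47, array([0.1463, 0.1273]), np.float64(0.0020227773283159407)) (76, array([0.1464, 0.1268]), np.float64(0.0016577374796094275))
(54, array([0.1206, 0.1769]), np.float64(0.0017465015855826177)) (54, array([0.1206, 0.1769]), np.float64(0.0017465014155694102))
```

The fit puts the bar at (y 0.1206, z 0.1769), which is radius 90.9 mm and angle 0.795. So the axis is right, and the bar slid about 5 mm towards the finger tips. I correct the path for that offset and go on.

servo_tool(
  targets=[
    {"offset": [-1.5, 0, -4], "angular": [0, 0, 0]},
    {"offset": [-1.5, 0, -3.5], "angular": [0, 0, 0]},
    {"offset": [-3.5, 0, -2.5], "angular": [0, 0, 0]},
    {"offset": [-4, 0, -2.5], "angular": [0, 0, 0]},
    {"offset": [-4, 0, -2.5], "angular": [0, 0, 0]},
    {"offset": [-4, 0, -2], "angular": [0, 0, 0]},
    {"offset": [-4, 0, -2], "angular": [0, 0, 0]},
    {"offset": [-4, 0, -2], "angular": [0, 0, 0]},
    {"offset": [-4, 0, -1.5], "angular": [0, 0, 0]},
    {"offset": [-4.5, 0, -1.5], "angular": [0, 0, 0]},
  ],
)

```text
time: 16.5
position: [0.5105, 0.0819, 0.1851]
tcp_rot: [[-0.032, 0.999, 0.002], [0.999, 0.032, 0.002], [0.002, 0.002, -1.0]]
wrist_force: [-2.2, 12.4, 13.1]
opening: 0.0164
```

```bash
python3 - <<'E'
from h import *
o=robot.get_obs(); p=o['position']; print(p,o['wrist_force'],o['wrist_torque'],o['opening'])
im,d=vision.snapshot('side'); n,c,e=barfit(d,'side',[p[1],p[2]+.0155]); print(n,c,e, np.hypot(*(c-ax[1:])),np.arctan2(c[1]-ax[2],c[0]-ax[1]))
E
```

```text
[0.5105 0.0819 0.1851] [-2.1963 12.3623 13.1059] [ 2.9872  0.5235 -0.0837] 0.01639100862021392
60 [0.083  0.1984] 0.001710821064515756 0.09027359412878179 1.278663842416128
```

servo_tool(
  targets=[
    {"offset": [-4, 0, -1.5], "angular": [0, 0, 0]},
    {"offset": [-4, 0, -1], "angular": [0, 0, 0]},
    {"offset": [-4, 0, -0.8], "angular": [0, 0, 0]},
    {"offset": [-4, 0, -0.5], "angular": [0, 0, 0]},
    {"offset": [-4, 0, -0.2], "angular": [0, 0, 0]},
    {"offset": [-3, 0, 0], "angular": [0, 0, 0]},
    {"offset": [-1.5, 0, 0], "angular": [0, 0, 0]},
    {"offset": [0, 0, 0], "angular": [0, 0, 0]},
    {"offset": [0, 0, 0], "angular": [0, 0, 0]},
  ],
)

```text
time: 17.68
position: [0.5114, 0.0568, 0.1889]
tcp_rot: [[-0.031, 1.0, 0.002], [1.0, 0.031, 0.002], [0.002, 0.002, -1.0]]
wrist_force: [-0.1, 8.8, 8.2]
opening: 0.0163
```

```bash
python3 - <<'E'
from h import *
o=robot.get_obs(); p=o['position']; print(p,o['wrist_force'],o['wrist_torque'],o['opening'])
for k in range(2):
    im,d=vision.snapshot('side'); n,c,e=barfit(d,'side',[p[1],p[2]+.0135]); print(n,c,e, np.hypot(*(c-ax[1:])),np.arctan2(c[1]-ax[2],c[0]-ax[1]))
np.save('pics/side7.npy',d)
cv2.imwrite(f'pics/s7.png',cv2.resize(im[130:270,190:350,::-1],None,fx=4.2,fy=4.2,interpolation=2))
W=cloud('side',d)
for q in nets.silhouettes('side','contact_jaw')[:1]: pp=W[q['mask']]; print('jaw',q['confidence'],np.nanpercentile(pp,[5,50,95],axis=0))
n='top';im,d=vision.snapshot(n); cv2.imwrite(f'pics/t7.png',cv2.resize(im[180:280,210:350,::-1],None,fx=5,fy=5,interpolation=2)); np.save('pics/top7.npy',d)
E
```

```text
[0.5114 0.0568 0.1889] [-0.1345  8.8332  8.2328] [ 2.0909  0.0617 -0.037 ] 0.016271934185287468
58 [0.0568 0.2019] 0.0019278755355402295 0.08987079629037097 1.573184939068221
58 [0.0569 0.2023] 0.0021911159534802427 0.09034448668536953 1.5716818910003862
jaw 0.17 [[0.4344 0.2642 0.0188]
 [0.451  0.2718 0.045 ]
 [0.4678 0.2922 0.0601]]
```

View pics/s7.png

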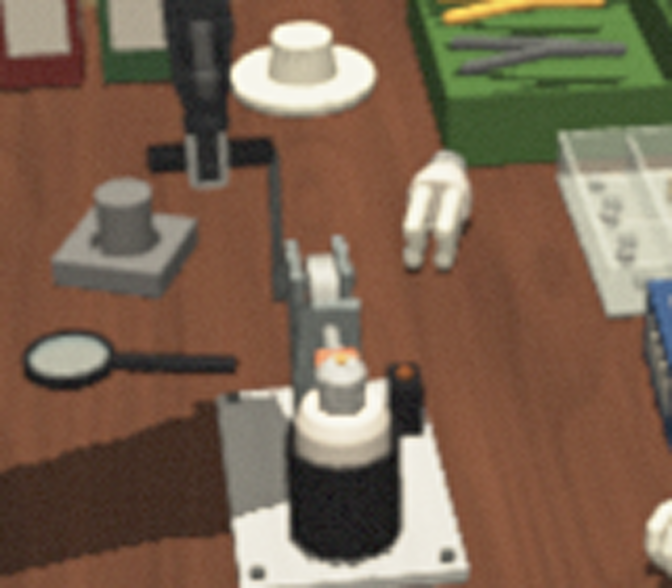

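View pics/t7.png

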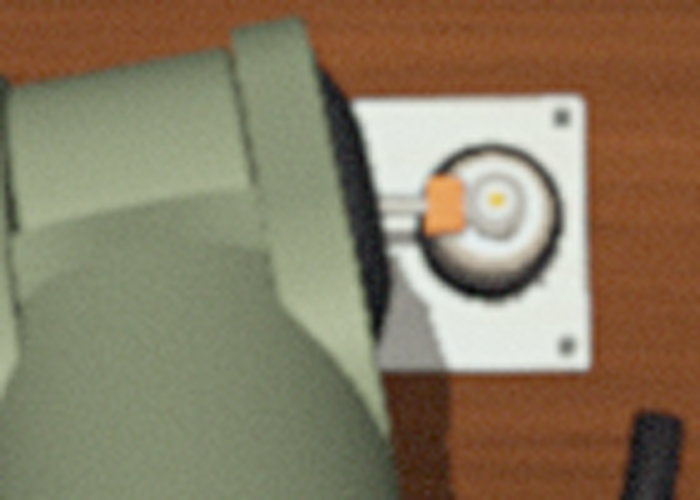

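Side: the lever stands straight up in the gripper (crop ~(205,155)), the cap is upright in the well (125,215) and the bystanders look unmoved. Top: the copper jaw touches the lamp base (465,205). Handing in.

```bash
python3 - <<'E'
from h import *
print(job_done())
E
```

```text
the job is handed in; nothing more can be done
None
```

The cap is off the lamp and standing open side down in the holder well. The gripper is still holding the cam lever straight up, and I handed the job in at about 18 s of the 53 s.

**Cap:** I lowered it until it touched the well floor (about 29 N at contact), eased off, and only then opened the fingers. Both cameras show it upright in the well with its top at about 57–60 mm; it should be 58 mm.

**Lever:** The fitted bar position gives an angle of 1.572–1.573 rad from level, against 1.571 for straight up, so the lever is at about 1.40. The top picture shows the copper jaw touching the lamp base. The last wrist force readings were about 9 N in y and 8 N in z. I estimate the remaining uncertainty at about 1 mm, or 0.01 rad.

**What went wrong or disagreed:**
- During the first half of the swing the bar slipped about 5 mm towards the finger tips and the side load rose to about 30 N. I re-measured the bar and corrected the path, and the load fell.
- The trained network did not find the jaw (its only report was the cap, at confidence 0.17), so I judged the jaw contact from the picture alone.
- By eye, the other things on the bench had not moved. I did not measure them.

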